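# Reset the misting pump with its two-button pair

## Robot

A 6-joint arm with a two-finger parallel gripper is mounted at the origin on the work surface. World frame = base frame: x ahead of the robot, y to its left, z up, the work surface at z = 0. Lengths are in m, angles in rad, forces in N, time in s.
With the tool pointing down it reaches from about 0.25 to 0.725 m from the base axis. Payload 4 kg.
Tool frame: the origin (TCP) lies on the centre line of the jaws, within the pads' length; the fingertips stand 14 mm ahead of it and the grasp point (between the pads) lies 5 mm behind it; z points along the fingers, x is the direction in which the jaws open and shut, and the axes are right-handed (so a half turn about z gives the same grasp; the last joint's range is limited). The gripper opens to 85 mm and grips with 20 to 120 N. Pads are 22 mm wide; open, the fingers measure 114 mm over their backs; the gripper's body (76 mm by 85 mm) begins 54 mm behind the grasp point. The pads swing forward as they close: fully open they stand 13 mm farther back than shut.
Start: joints at [1.316, 0.241, 0.005, 1.335, 0, 1.571], TCP at [0.126, 0.484, 0.245] pointing down, gripper open.
Joint ranges: [-2.72, 2.72], [-1.05, 1.87], [-1.09, 1.28], [-1.99, 2.15], [-1.42, 1.44], [-3.14, 3.14]. Speed limits (rad/s): [2.79, 2.79, 3.14, 3.14, 3.14, 3.14].

## Interface

Orientations are given as a unit quaternion [x, y, z, w].
In Python, from workcell import bot gives the robot as it stands.
- The arm moves only by the tool play_rows, never from a script. Its argument "motion" is a list of rows, each an object with "fingers": the closure, from -1 (fully open) to 1 (shut), so that 0 is half open; "translation": the shift along the tool's x, y, z in cm, a list of three; "roll": the turn about the tool's z in degrees. A call has 1 to 20 rows; each row is the pose to reach, as a shift and turn from the pose commanded when the call began, along the tool's axes at that moment; what a row does not reach only later rows make up. A row lasts 1/12 s, in which the tool goes at most 41.7 mm and 7.16 degrees, less where a joint would pass 70% of its speed; a pose out of reach is approached as far as the arm can. A call with a gripper value outside its range is refused whole. The fingers move at their own pace and stop on an object; the grip force is fixed at half the most. Time passes only in rows, so rows that repeat a pose let the fingers close. It gives the time, the measured TCP pose, the force and the opening at its end, in the units of the state.
- bot.get_obs(): the state, without advancing time (a new reading comes with each control period).
- bot.camera(name): name is "scene" or "top" or "wrist"; returns a dict with "pixels" (400x640x3 uint8, red, green, blue), "intrinsics" (3x3 intrinsics, pixels), "world_to_cam" (4x4, takes a point from world to camera coordinates). Camera axes: x right, y down, z forward; pixel columns grow to the right and rows downward; lengths in m; the calibration is good to about 2 mm. A picture is of the moment at which its call begins. There is no depth.
- bot.job_done(): hands the job in, once; it reports no verdict.
The state is a dict: "clock": time; "joint_pos": joint angles; "joint_vel": joint speeds; "tau": joint torques, N m; "eef_pos": TCP position; "tool_rot": TCP orientation; "ft_force": force on the tool from outside, world axes, zero at the start; "ft_torque": the same for the moment, N m; "grip_width": finger opening in m.
Only numpy, scipy, OpenCV 4.12 (cv2) and the standard library are available. Lean on these libraries where they do the work, as an engineer would, in place of code of your own. Each camera call takes 0.05 s, during which the arm holds its last target. There are 200 camera calls.

## Task

The misting pump has tripped and needs its two-button reset: on the control box with the green buttons, push the sliding hood back from the buttons as far as it goes, then press both green buttons down together, one fingertip on each, keep them fully down for at least two seconds, and let go. Leave that hood open and everything else where it is: the box with the white buttons stays covered and unpressed, and the pots, beaker and small things on the bench are not picked up or knocked.

Things in the scene. Friction and masses are not known exactly. Their poses are not given: they have to be found in the camera images.
- green_box: Fixed grey box with two green buttons and a green plate on its far deck: 206 mm long (x), 140 mm wide (y), 45 mm high. Origin on the bench right under the midpoint between the buttons; z up, +x towards its far end (roughly away from the robot), +y left. Flat top (deck, z = 45 mm) from x = -72 to +134 mm; buttons at x = 0, y = +28 and -28 mm (56 mm apart). A hood slides along x on the deck
- green_hood (a joint): Travel (m) along its box's +x of the hood over the green buttons: 0 = closed over them, 0.070 = fully open at its stop; may start a little open. Friction about 1.5 N; it stays where left and cannot lift off. Closed it covers x = -30 to +58 mm of the box, fully open +40 to +128 mm. Clear flat roof, top 48 mm above the deck, clear side walls outside the buttons, 128 mm wide overall
- green_face (a point): Centre of the near face of the green box's hood (the face to push on), 36 mm above the deck, 30 mm to the -x side of the buttons when closed; moves with the hood. The near end is an upright orange bar, 128 mm wide, 6 mm thick, from 20 to 48 mm above the deck, so it passes over the buttons (tops 16 mm above the deck)
- green_left (a joint): Travel (m) of the left (+y) green button, straight down: 0 = up, 0.008 = fully down. It springs back; it begins to move at 0.9 N and takes 3 N to be fully down, where it meets a hard stop
- green_left_top (a point): Centre of the top of the left (+y) green button: round flat cap, 22 mm diameter, top 16 mm above the deck when up and 8 mm when down; moves with the button
- green_right (a joint): Travel (m) of the right (-y) green button, straight down: 0 = up, 0.008 = fully down. It springs back; it begins to move at 0.9 N and takes 3 N to be fully down, where it meets a hard stop
- green_right_top (a point): Centre of the top of the right (-y) green button: round flat cap, 22 mm diameter, top 16 mm above the deck when up and 8 mm when down; moves with the button
- white_box: Fixed grey box with two white buttons and a white plate on its far deck: 206 mm long (x), 140 mm wide (y), 45 mm high. Origin on the bench right under the midpoint between the buttons; z up, +x towards its far end (roughly away from the robot), +y left. Flat top (deck, z = 45 mm) from x = -72 to +134 mm; buttons at x = 0, y = +28 and -28 mm (56 mm apart). A hood slides along x on the deck
- white_hood (a joint): Travel (m) along its box's +x of the hood over the white buttons: 0 = closed over them, 0.070 = fully open at its stop; may start a little open. Friction about 1.5 N; it stays where left and cannot lift off. Closed it covers x = -30 to +58 mm of the box, fully open +40 to +128 mm. Clear flat roof, top 48 mm above the deck, clear side walls outside the buttons, 128 mm wide overall
- white_face (a point): Centre of the near face of the white box's hood (the face to push on), 36 mm above the deck, 30 mm to the -x side of the buttons when closed; moves with the hood. The near end is an upright orange bar, 128 mm wide, 6 mm thick, from 20 to 48 mm above the deck, so it passes over the buttons (tops 16 mm above the deck)
- white_left (a joint): Travel (m) of the left (+y) white button, straight down: 0 = up, 0.008 = fully down. It springs back; it begins to move at 0.9 N and takes 3 N to be fully down, where it meets a hard stop
- white_right (a joint): Travel (m) of the right (-y) white button, straight down: 0 = up, 0.008 = fully down. It springs back; it begins to move at 0.9 N and takes 3 N to be fully down, where it meets a hard stop
- pot_a: Black plant pot with soil and a seedling, 100 mm across the rim, pot 90 mm high, leaves to about 190 mm; loose. Origin: centre of its underside, z up
- pot_b: A second black plant pot of the same size with a seedling; loose. Origin: centre of its underside, z up
- beaker: Empty glass beaker, 64 mm diameter, 85 mm high; loose. Origin: centre of its underside
- tape: Roll of cream tape lying flat, 90 mm diameter, 22 mm high; loose. Origin: centre of its underside
- cap: Red screw cap, 34 mm diameter, 12 mm high; loose. Origin: centre of its underside
- marker: Black and grey marker pen, 130 mm long along its y, 13 mm thick, lying across the near deck of the box with the white buttons; loose. Origin: middle of its underside
- sprayer: White bottle with blue cap, 60 mm diameter, 150 mm high; loose. Origin: centre of its underside
Things that resemble listed ones, but are neither listed nor needed, are in the scene too. Of the things that look like the sprayer, take the one that is farthest to the robot's right at the start. There is more than one size of the cap; the job needs the smaller.

How it is judged:
On the way, in this order (a step that is already met when the one before it is completed fails the run):
1. the hood of the green box is pushed fully open (value of joint green_hood above 0.064 m), for 0.1 s.
2. both green buttons are held fully down together by the fingers for two seconds, the hood open (value of joint each of green_left, green_right above 0.0062 m and contact force between the fingers and green_left above 0.5 N and contact force between the fingers and green_right above 0.5 N and value of joint green_hood above 0.06 m), for 2 s.
At the end, for the whole second after the job is handed in: After the two-second hold both green buttons are up again (within 1.5 mm), the green hood is open (at least 60 of its 70 mm), the white hood is closed (within 12 mm) and its buttons are up (within 2 mm), and the loose things are at rest within 20 mm of where they began (value of joint each of green_left, green_right below 0.0015 m and value of joint green_hood above 0.06 m and value of joint each of white_left, white_right below 0.002 m and value of joint white_hood below 0.012 m and distance of each of pot_a, pot_b, beaker, tape, cap, marker, sprayer from where it was at the start of the episode below 0.02 m and linear speed of each of pot_a, pot_b, beaker, tape, cap, marker, sprayer below 0.03 m/s); the robot touches nothing.
It fails at once if one green button pressed down (over 6 mm) while the other is up (under 1.5 mm): not together ((value of joint green_left above 0.006 m and value of joint green_right below 0.0015 m) or (value of joint green_right above 0.006 m and value of joint green_left below 0.0015 m)).
It fails at once if a white button is pressed (over 2 mm) or the white hood moved (past 12 mm) (not (value of joint each of white_left, white_right below 0.002 m and value of joint white_hood below 0.012 m)).
It fails at once if a loose thing is lifted, carried or knocked (moved over 20 mm) (not (distance of each of pot_a, pot_b, beaker, tape, cap, marker, sprayer from where it was at the start of the episode below 0.02 m)).
It also fails if it takes over 48 s, if anything falls off the work surface, if the arm or the gripper's body presses on something with over 40 N, if the wrist force passes 120 N, or if a joint passes its speed limit or range.

## Working session

There is one attempt and no reset: what is moved stays moved. The work goes in short steps, Python scripts to look and compute and a tool call to move; the robot and the scene stay as the last step left them, time stands still between calls to the robot, and variables do not carry over. Pictures are saved under pics/ and viewed, about 8 in all and at most 12, crops included, and the job is handed in when it is done.

Besides the shell and the picture viewer there is one more tool, called after ">>>" as name(argument=value, ...), one argument or row to a line, values as JSON. play_rows: Moves the arm, as the interface text tells. Its arguments: {"type":"object","properties":{"motion":{"type":"array","items":{"type":"object","properties":{"fingers":{"type":"number"},"translation":{"type":"array","items":{"type":"number"}},"roll":{"type":"number"}}}}},"required":["motion"]}

```bash
mkdir -p pics; python3 - <<'E'
from workcell import bot
import cv2,json,numpy as np
o=bot.get_obs();print({k:np.round(v,4).tolist() for k,v in o.items()})
for n in("scene","top"):
    c=bot.camera(n);cv2.imwrite(f"pics/{n}0.png",c["pixels"][:,:,::-1])
    print(n,np.round(c["intrinsics"],1).tolist(),np.round(c["world_to_cam"],4).tolist())
E
```

```text
{'clock': 0.0, 'joint_pos': [1.316, 0.2414, 0.0037, 1.3352, 0.0, 1.5708], 'joint_vel': [0.0005, -0.0008, -0.0012, -0.0005, 0.0006, 0.0023], 'tau': [-0.0008, -37.2319, 25.2408, 0.0168, -0.0002, 0.0], 'eef_pos': [0.1259, 0.4833, 0.2444], 'tool_rot': [0.7912, 0.6116, -0.0008, 0.0006], 'ft_force': [-0.2471, 0.2129, 0.5446], 'ft_torque': [0.0059, 0.0082, -0.0425], 'grip_width': 0.0853}
scene [[365.9, 0.0, 316.2], [0.0, 365.9, 202.0], [0.0, 0.0, 1.0]] [[-0.8288, 0.5593, 0.014, 0.5099], [0.4095, 0.6235, -0.666, -0.1776], [-0.3812, -0.5463, -0.7458, 1.2237], [0.0, 0.0, 0.0, 1.0]]
top [[469.1, 0.0, 321.5], [0.0, 469.1, 202.1], [0.0, 0.0, 1.0]] [[0.029, -0.9995, -0.0099, -0.0262], [-0.983, -0.0267, -0.1816, 0.6036], [0.1813, 0.015, -0.9833, 1.1611], [0.0, 0.0, 0.0, 1.0]]
```

View pics/top0.png

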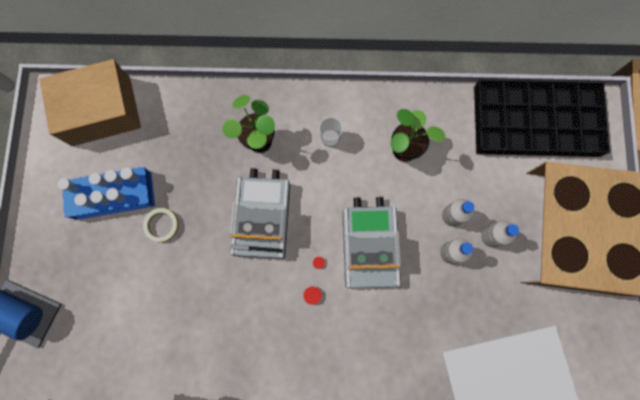

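View pics/scene0.png

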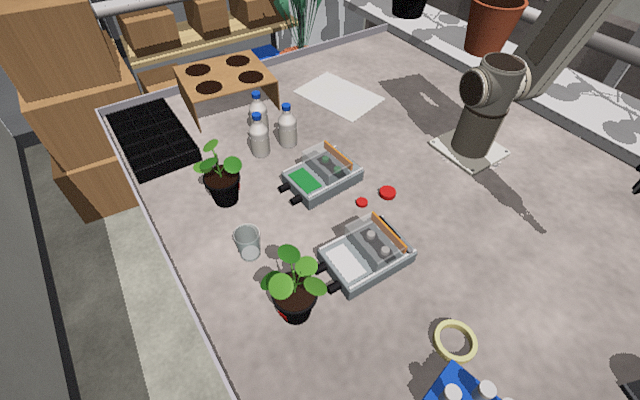

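The top view shows the green box around (371,245): plate at (370,221), buttons at (362,258) and (382,258), orange bar at row 267. The white box is at (261,217), with small and large red caps at (319,262) and (313,296). Next I measure the green box.

```bash
cat > h.py <<'E'
import numpy as np,cv2
from workcell import bot
def cast(c,uv,z):
    K,T=c["intrinsics"],c["world_to_cam"];R,t=T[:3,:3],T[:3,3]
    o=-R.T@t; d=np.c_[np.atleast_2d(uv),np.ones(len(np.atleast_2d(uv)))]@np.linalg.inv(K).T@R
    return o+d*((z-o[2])/d[:,2])[:,None]
def proj(c,P):
    q=np.atleast_2d(P)@c["world_to_cam"][:3,:3].T+c["world_to_cam"][:3,3]
    q=q@c["intrinsics"].T;return q[:,:2]/q[:,2:]
def blobs(c,lo,hi,amin=8):
    h=cv2.cvtColor(c["pixels"],cv2.COLOR_RGB2HSV);m=cv2.inRange(h,lo,hi)
    n,l,s,ce=cv2.connectedComponentsWithStats(m)
    return [(s[i,4],ce[i],l==i,s[i,:4]) for i in range(1,n) if s[i,4]>=amin]
E
python3 - <<'E'
from h import *
c=bot.camera("top")
for nm,lo,hi,z in(("green",(45,60,30),(85,255,255),.045),("orange",(8,120,120),(22,255,255),.093)):
    for a,ce,m,bb in blobs(c,lo,hi):
        if not(220<ce[0]<420 and 180<ce[1]<300):continue
        ys,xs=np.nonzero(m);r=cv2.minAreaRect(np.c_[xs,ys].astype(np.float32));
        P=cast(c,cv2.boxPoints(r),z)
        print(nm,a,ce.round(1),bb,cast(c,ce,.061 if a<150 and nm=="green" else z).round(4),P[:,:2].round(3).tolist())
im=cv2.resize(c["pixels"][180:310,220:420,::-1],None,fx=4,fy=4,interpolation=cv2.INTER_CUBIC);cv2.imwrite("pics/crop1.png",im)
E
```

```text
green 759 [370.  220.4] [351 210  38  22] [[ 0.5612 -0.136   0.045 ]] [[0.585, -0.086], [0.591, -0.182], [0.538, -0.184], [0.532, -0.089]]
green 46 [361.  258.1] [358 255   7   8] [[ 0.4623 -0.113   0.061 ]] [[0.471, -0.106], [0.471, -0.122], [0.454, -0.122], [0.453, -0.107]]
green 47 [383.2 257.6] [380 254   8   8] [[ 0.4653 -0.169   0.061 ]] [[0.466, -0.159], [0.478, -0.17], [0.466, -0.183], [0.454, -0.172]]
orange 142 [256.2 236.8] [231 235  50   5] [[0.5054 0.1497 0.093 ]] [[0.504, 0.212], [0.511, 0.213], [0.508, 0.09], [0.5, 0.09]]
orange 130 [374.2 266.3] [349 265  51   4] [[ 0.4411 -0.1432  0.093 ]] [[0.442, -0.081], [0.449, -0.204], [0.442, -0.204], [0.435, -0.082]]
```

View pics/crop1.png

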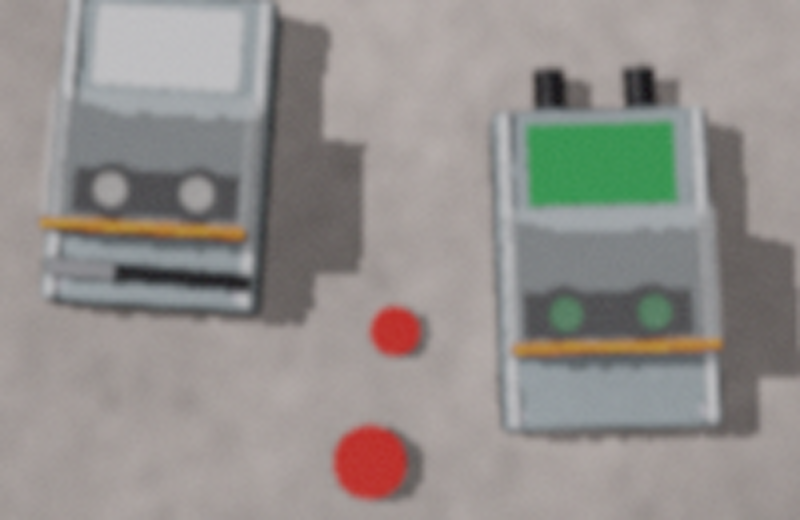

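The checks agree: button spacing is 56 mm, and the buttons, plate and bar all give a yaw of about 3°. The midpoint is (0.464,-0.141). I'll move to the near side of the hood, half-closed, with the jaws along the box's y.

>>> play_rows(
  motion=[
    {"translation":[-3,2.4,0],"roll":-1,"fingers":0},
    {"translation":[-7,5.5,0],"roll":-3,"fingers":0},
    {"translation":[-11,8.7,0],"roll":-5,"fingers":0},
    {"translation":[-15,11.9,0],"roll":-7,"fingers":0},
    {"translation":[-19,15.1,0],"roll":-9,"fingers":0},
    {"translation":[-23,18.3,0],"roll":-11,"fingers":0},
    {"translation":[-27,21.4,0],"roll":-13,"fingers":0},
    {"translation":[-31,24.6,0],"roll":-15,"fingers":0},
    {"translation":[-35,27.8,0],"roll":-17,"fingers":0},
    {"translation":[-39,31,0],"roll":-17.6,"fingers":0},
    {"translation":[-43,34.1,0],"roll":-17.6,"fingers":0},
    {"translation":[-47,37.3,0],"roll":-17.6,"fingers":0},
    {"translation":[-50,39.7,0],"roll":-17.6,"fingers":0},
    {"translation":[-52.5,41.7,0],"roll":-17.6,"fingers":0},
    {"translation":[-53.8,42.7,0],"roll":-17.6,"fingers":0},
    {"translation":[-53.8,42.7,0],"roll":-17.6,"fingers":0},
    {"translation":[-53.8,42.7,0],"roll":-17.6,"fingers":0},
    {"translation":[-53.8,42.7,0],"roll":-17.6,"fingers":0},
  ],
)

```text
clock: 1.65
eef_pos: [0.4052, -0.1484, 0.2447]
tool_rot: [0.69, 0.723, -0.0, 0.001]
ft_force: [-0.1, 0.6, 1.0]
grip_width: 0.0426
```

```bash
python3 - <<'E'
from h import *
from scipy.spatial.transform import Rotation as R
o=bot.get_obs();M=R.from_quat(o["tool_rot"]).as_matrix();print(o["clock"],o["eef_pos"].round(4) if hasattr(o["eef_pos"],'round') else o["eef_pos"],M.round(3).tolist(),o["grip_width"],np.round(o["ft_force"],2))
c=bot.camera("wrist");cv2.imwrite("pics/w1.png",c["pixels"][:,:,::-1])
for a,ce,m,bb in blobs(c,(45,50,30),(85,255,255)): print("g",a,ce.round(1),bb,cast(c,ce,.061).round(4),cast(c,ce,.045).round(4))
for a,ce,m,bb in blobs(c,(8,120,120),(22,255,255),40): 
    ys,xs=np.nonzero(m);r=cv2.minAreaRect(np.c_[xs,ys].astype(np.float32));print("o",a,bb,cast(c,cv2.boxPoints(r),.093).round(4).tolist())
E
```

```text
1.65 [ 0.4052 -0.1484  0.2447] [[-0.047, 0.999, 0.0], [0.999, 0.047, -0.001], [-0.001, 0.0, -1.0]] 0.04259621894388732 [-0.08  0.57  1.05]
g 233 [350.7 232.5] [341 227  21  14] [[ 0.4646 -0.1144  0.061 ]] [[ 0.4719 -0.1125  0.045 ]]
g 219 [295.7 233.2] [286 228  20  13] [[ 0.468  -0.1698  0.061 ]] [[ 0.4755 -0.1707  0.045 ]]
g 3358 [323.7 303.4] [281 283  86  41] [[ 0.5504 -0.1373  0.061 ]] [[ 0.5622 -0.1366  0.045 ]]
o 922 [253 220 142   7] [[0.4478, -0.2064, 0.093], [0.4419, -0.2063, 0.093], [0.4359, -0.0805, 0.093], [0.4417, -0.0798, 0.093]]
o 455 [558 291  82  11] [[0.5084, 0.0877, 0.093], [0.5018, 0.0862, 0.093], [0.5042, 0.1663, 0.093], [0.5109, 0.1683, 0.093]]
```

View pics/w1.png

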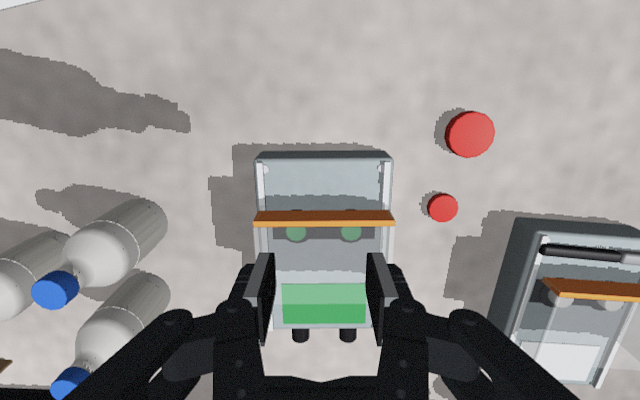

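The buttons are at about x 0.465, and the bar's near face is about 26 mm before them, so the hood is roughly 4 mm open. I'll lower until the tips are level with the bar.

>>> play_rows(
  motion=[
    {"translation":[0.4,0,2],"roll":-0.3,"fingers":0},
    {"translation":[0.4,0,5],"roll":-0.3,"fingers":0},
    {"translation":[0.4,0,8],"roll":-0.3,"fingers":0},
    {"translation":[0.4,0,11],"roll":-0.3,"fingers":0},
    {"translation":[0.4,0,14],"roll":-0.3,"fingers":0},
    {"translation":[0.4,0,15.5],"roll":-0.3,"fingers":0},
    {"translation":[0.4,0,16],"roll":-0.3,"fingers":0},
    {"translation":[0.4,0,16],"roll":-0.3,"fingers":0},
    {"translation":[0.4,0,16],"roll":-0.3,"fingers":0},
  ],
)

```text
clock: 2.45
eef_pos: [0.4038, -0.1399, 0.086]
tool_rot: [0.686, 0.728, 0.0, 0.0]
ft_force: [0.6, 1.2, 0.1]
grip_width: 0.043
```

```bash
python3 - <<'E'
from h import *
o=bot.get_obs();print(o["clock"],np.round(o["eef_pos"],4),o["tool_rot"],np.round(o["ft_force"],2))
c=bot.camera("scene");cv2.imwrite("pics/s1.png",cv2.resize(c["pixels"][100:240,230:450,::-1],None,fx=3.6,fy=3.6))
E
```

```text
2.45 [ 0.4038 -0.1399  0.086 ] [6.86053442e-01 7.27551077e-01 1.82150973e-04 2.68027365e-04] [0.6  1.19 0.05]
```

View pics/s1.png

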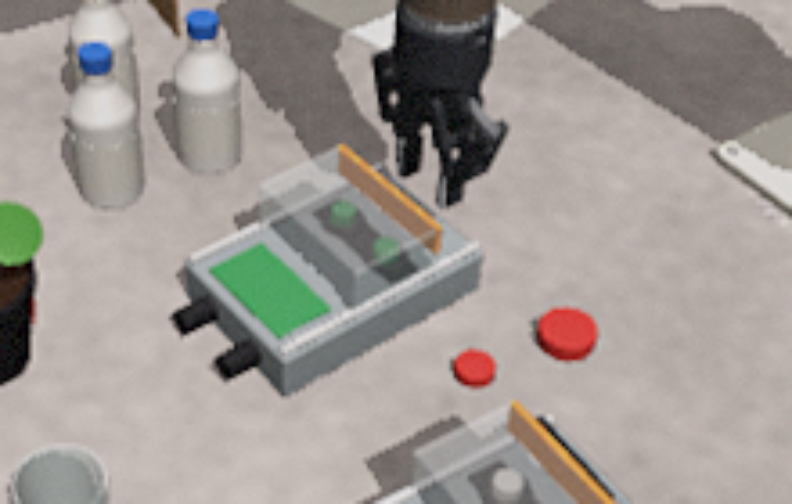

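The fingertips are at (445,195) and (408,170) in the crop, just before the orange bar and clear of everything else. Now I push.

>>> play_rows(
  motion=[
    {"translation":[-0.3,0.8,0],"roll":0.3,"fingers":0},
    {"translation":[-0.4,1.6,0],"roll":0.3,"fingers":0},
    {"translation":[-0.4,2.4,0],"roll":0.3,"fingers":0},
    {"translation":[-0.4,3.2,0],"roll":0.3,"fingers":0},
    {"translation":[-0.4,4,0],"roll":0.3,"fingers":0},
    {"translation":[-0.4,4.8,0],"roll":0.3,"fingers":0},
    {"translation":[-0.4,5.6,0],"roll":0.3,"fingers":0},
    {"translation":[-0.4,6.4,0],"roll":0.3,"fingers":0},
    {"translation":[-0.4,7.2,0],"roll":0.3,"fingers":0},
    {"translation":[-0.4,7.8,0],"roll":0.3,"fingers":0},
    {"translation":[-0.4,8.2,0],"roll":0.3,"fingers":0},
    {"translation":[-0.4,8.5,0],"roll":0.3,"fingers":0},
    {"translation":[-0.4,8.5,0],"roll":0.3,"fingers":0},
    {"translation":[-0.4,8.5,0],"roll":0.3,"fingers":0},
  ],
)

```text
clock: 3.67
eef_pos: [0.4889, -0.1393, 0.0853]
tool_rot: [0.688, 0.725, 0.0, 0.0]
ft_force: [-0.0, 1.0, -0.0]
grip_width: 0.0429
```

```bash
cat > look.py <<'E'
from h import *
o=bot.get_obs();print(o["clock"],np.round(o["eef_pos"],4),np.round(o["tool_rot"],3),np.round(o["ft_force"],2),np.round(o["ft_torque"],2))
for n in("top","wrist"):
  c=bot.camera(n)
  for a,ce,m,bb in blobs(c,(45,50,30),(85,255,255)):
    P=cast(c,ce,.061)[0]
    if abs(P[0]-.47)<.05 and abs(P[1]+.14)<.1: print(n,"g",a,bb,P.round(4))
  for a,ce,m,bb in blobs(c,(8,120,120),(22,255,255),15):
    P=cast(c,ce,.093)[0]
    if abs(P[1]+.14)<.1 and P[0]<.65: print(n,"bar",a,bb,P.round(4))
E
python3 look.py
```

```text
3.6667 [ 0.4889 -0.1393  0.0853] [0.688 0.725 0.    0.   ] [-0.02  1.   -0.04] [-0.01 -0.04  0.05]
wrist g 1730 [237 183  47  49] [ 0.4641 -0.1691  0.061 ]
wrist g 1723 [349 183  47  48] [ 0.4612 -0.1153  0.061 ]
wrist bar 2949 [268 283 105  46] [ 0.4972 -0.138   0.093 ]
wrist bar 652 [408 283  49  35] [ 0.4893 -0.0909  0.093 ]
wrist bar 485 [175 288  54  30] [ 0.4968 -0.1887  0.093 ]
```

>>> play_rows(
  motion=[
    {"translation":[0,0.2,0],"roll":0,"fingers":0},
    {"translation":[0,0.3,0],"roll":0,"fingers":0},
    {"translation":[0,0.4,0],"roll":0,"fingers":0},
    {"translation":[0,0.5,0],"roll":0,"fingers":0},
    {"translation":[0,0.5,0],"roll":0,"fingers":0},
    {"translation":[0,0.5,0],"roll":0,"fingers":0},
  ],
)

```text
clock: 4.27
eef_pos: [0.4935, -0.1391, 0.0853]
tool_rot: [0.688, 0.725, 0.0, -0.0]
ft_force: [-1.6, 0.5, 0.3]
grip_width: 0.0431
```

>>> play_rows(
  motion=[
    {"translation":[0,0.1,0],"roll":0,"fingers":0},
    {"translation":[0,0.2,0],"roll":0,"fingers":0},
    {"translation":[0,0.3,0],"roll":0,"fingers":0},
    {"translation":[0,0.3,0],"roll":0,"fingers":0},
    {"translation":[0,0.3,0],"roll":0,"fingers":0},
  ],
)

```text
clock: 4.68
eef_pos: [0.4936, -0.1391, 0.0852]
tool_rot: [0.688, 0.725, -0.002, -0.002]
ft_force: [-9.1, -0.5, 8.4]
grip_width: 0.0429
```

The hood is at its stop: −9 N and no further motion. The contact puts the midpoint at x≈0.4645. I'll back off over the buttons, raise a bit and check.

>>> play_rows(
  motion=[
    {"translation":[0,-0.6,-0.2],"roll":0,"fingers":0},
    {"translation":[-0.1,-1.6,-0.5],"roll":0,"fingers":0},
    {"translation":[-0.1,-2.6,-0.5],"roll":0,"fingers":0},
    {"translation":[-0.1,-3.2,-0.5],"roll":0,"fingers":0},
    {"translation":[-0.1,-3.2,-0.5],"roll":0,"fingers":0},
    {"translation":[-0.1,-3.2,-0.5],"roll":0,"fingers":0},
  ],
)

```text
clock: 5.18
eef_pos: [0.4644, -0.1419, 0.0905]
tool_rot: [0.689, 0.725, 0.0, 0.0]
ft_force: [0.1, 0.3, 0.1]
grip_width: 0.0428
```

```bash
python3 look.py; python3 - <<'E'
from h import *
c=bot.camera("wrist");cv2.imwrite("pics/w2.png",c["pixels"][:,:,::-1])
print(proj(c,[[.4645,-.142,.061]]))
E
```

```text
5.1833 [ 0.4644 -0.1419  0.0905] [0.689 0.725 0.    0.   ] [0.09 0.25 0.15] [-0.05 -0.01 -0.02]
top g 16 [357 259   4   5] [ 0.4555 -0.1066  0.061 ]
top bar 47 [348 239  19   3] [ 0.504  -0.1021  0.093 ]
wrist g 1279 [245 223  43  44] [ 0.4615 -0.169   0.061 ]
wrist g 1292 [349 222  44  45] [ 0.4587 -0.1159  0.061 ]
wrist bar 1284 [262 358 118  11] [ 0.5071 -0.139   0.093 ]
[[318.73676416 249.60060174]]
```

View pics/w2.png

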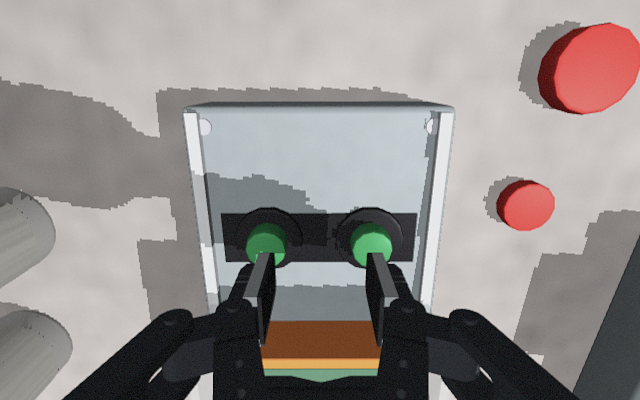

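Both green buttons are exposed at (266,245) and (371,244), with a fingertip just above each, and the hood is open. Pressing gradually.

>>> play_rows(
  motion=[
    {"translation":[0,0,0.5],"roll":0,"fingers":0},
    {"translation":[0,0,1.0],"roll":0,"fingers":0},
    {"translation":[0,0,1.4],"roll":0,"fingers":0},
    {"translation":[0,0,1.6],"roll":0,"fingers":0},
    {"translation":[0,0,1.8],"roll":0,"fingers":0},
    {"translation":[0,0,1.8],"roll":0,"fingers":0},
  ],
)

```text
clock: 5.83
eef_pos: [0.4641, -0.1415, 0.0718]
tool_rot: [0.688, 0.725, -0.0, -0.001]
ft_force: [-2.2, 0.5, 1.6]
grip_width: 0.0431
```

>>> play_rows(
  motion=[
    {"translation":[0,0,0.1],"roll":0,"fingers":0},
    {"translation":[0,0,0.2],"roll":0,"fingers":0},
    {"translation":[0,0,0.3],"roll":0,"fingers":0},
    {"translation":[0,0,0.4],"roll":0,"fingers":0},
    {"translation":[0,0,0.4],"roll":0,"fingers":0},
  ],
)

```text
clock: 6.25
eef_pos: [0.4643, -0.1416, 0.0683]
tool_rot: [0.688, 0.725, -0.0, -0.0]
ft_force: [-2.3, 1.8, 4.6]
grip_width: 0.0427
```

>>> play_rows(
  motion=[
    {"translation":[0,0,0.1],"roll":0,"fingers":0},
    {"translation":[0,0,0.2],"roll":0,"fingers":0},
    {"translation":[0,0,0.3],"roll":0,"fingers":0},
    {"translation":[0,0,0.4],"roll":0,"fingers":0},
    {"translation":[0,0,0.5],"roll":0,"fingers":0},
    {"translation":[0,0,0.5],"roll":0,"fingers":0},
  ],
)

```text
clock: 6.75
eef_pos: [0.4645, -0.1417, 0.065]
tool_rot: [0.688, 0.725, 0.0, 0.0]
ft_force: [-7.3, 3.0, 19.0]
grip_width: 0.0426
```

At the hard stop: 19 N, TCP stalled. I'll add 1 mm and hold for well over 2 s.

>>> play_rows(
  motion=[
    {"translation":[0,0,0.1],"roll":0,"fingers":0},
    {"translation":[0,0,0.1],"roll":0,"fingers":0},
    {"translation":[0,0,0.1],"roll":0,"fingers":0},
    {"translation":[0,0,0.1],"roll":0,"fingers":0},
    {"translation":[0,0,0.1],"roll":0,"fingers":0},
    {"translation":[0,0,0.1],"roll":0,"fingers":0},
    {"translation":[0,0,0.1],"roll":0,"fingers":0},
    {"translation":[0,0,0.1],"roll":0,"fingers":0},
    {"translation":[0,0,0.1],"roll":0,"fingers":0},
    {"translation":[0,0,0.1],"roll":0,"fingers":0},
    {"translation":[0,0,0.1],"roll":0,"fingers":0},
    {"translation":[0,0,0.1],"roll":0,"fingers":0},
    {"translation":[0,0,0.1],"roll":0,"fingers":0},
    {"translation":[0,0,0.1],"roll":0,"fingers":0},
    {"translation":[0,0,0.1],"roll":0,"fingers":0},
    {"translation":[0,0,0.1],"roll":0,"fingers":0},
  ],
)

```text
clock: 8.08
eef_pos: [0.4645, -0.1417, 0.0649]
tool_rot: [0.688, 0.725, 0.0, 0.0]
ft_force: [-10.0, 2.3, 24.3]
grip_width: 0.0425
```

```bash
python3 look.py; python3 - <<'E'
from h import *
c=bot.camera("wrist");cv2.imwrite("pics/w3.png",c["pixels"][:,:,::-1])
E
```

```text
8.0833 [ 0.4645 -0.1417  0.0649] [0.688 0.725 0.    0.   ] [-9.99  2.33 24.3 ] [0.75 2.14 0.01]
top bar 44 [348 239  18   3] [ 0.504  -0.1006  0.093 ]
wrist g 626 [237 245  46  36] [ 0.4561 -0.1682  0.061 ]
wrist g 696 [353 245  47  40] [ 0.4542 -0.1185  0.061 ]
```

View pics/w3.png

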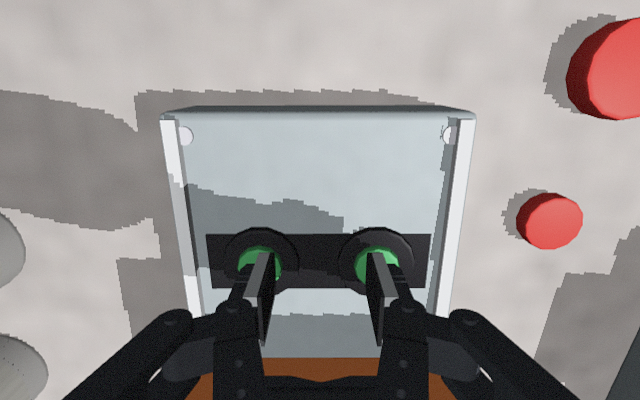

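Both caps, at (260,262) and (377,262), are sunk level in their collars with a finger on each. Holding for another 1.7 s, then releasing straight up.

>>> play_rows(
  motion=[
    {"translation":[0,0,0.05],"roll":0,"fingers":0},
    {"translation":[0,0,0.05],"roll":0,"fingers":0},
    {"translation":[0,0,0.05],"roll":0,"fingers":0},
    {"translation":[0,0,0.05],"roll":0,"fingers":0},
    {"translation":[0,0,0.05],"roll":0,"fingers":0},
    {"translation":[0,0,0.05],"roll":0,"fingers":0},
    {"translation":[0,0,0.05],"roll":0,"fingers":0},
    {"translation":[0,0,0.05],"roll":0,"fingers":0},
    {"translation":[0,0,0.05],"roll":0,"fingers":0},
    {"translation":[0,0,0.05],"roll":0,"fingers":0},
    {"translation":[0,0,0.05],"roll":0,"fingers":0},
    {"translation":[0,0,0.05],"roll":0,"fingers":0},
    {"translation":[0,0,0.05],"roll":0,"fingers":0},
    {"translation":[0,0,0.05],"roll":0,"fingers":0},
    {"translation":[0,0,0.05],"roll":0,"fingers":0},
    {"translation":[0,0,0.05],"roll":0,"fingers":0},
    {"translation":[0,0,0.05],"roll":0,"fingers":0},
    {"translation":[0,0,0.05],"roll":0,"fingers":0},
    {"translation":[0,0,0.05],"roll":0,"fingers":0},
    {"translation":[0,0,0.05],"roll":0,"fingers":0},
  ],
)

```text
clock: 9.9
eef_pos: [0.4645, -0.1417, 0.0649]
tool_rot: [0.688, 0.725, 0.0, 0.001]
ft_force: [-11.6, 3.5, 28.4]
grip_width: 0.0425
```

>>> play_rows(
  motion=[
    {"translation":[0,0,-0.5],"roll":0,"fingers":0},
    {"translation":[0,0,-1.2],"roll":0,"fingers":0},
    {"translation":[0,0,-2.5],"roll":0,"fingers":0},
    {"translation":[0,-1,-5],"roll":0,"fingers":0},
    {"translation":[0,-3,-8],"roll":0,"fingers":0},
    {"translation":[0,-6,-11],"roll":0,"fingers":0},
    {"translation":[0,-9,-14],"roll":0,"fingers":0},
    {"translation":[0,-10,-16],"roll":0,"fingers":0},
    {"translation":[0,-10,-16],"roll":0,"fingers":0},
    {"translation":[0,-10,-16],"roll":0,"fingers":0},
  ],
)

```text
clock: 10.73
eef_pos: [0.3661, -0.1479, 0.2233]
tool_rot: [0.689, 0.725, 0.001, 0.003]
ft_force: [-0.1, 0.1, -0.1]
grip_width: 0.0424
```

```bash
python3 look.py; python3 - <<'E'
from h import *
c=bot.camera("wrist");cv2.imwrite("pics/w4.png",c["pixels"][:,:,::-1])
c=bot.camera("top")["pixels"];a=cv2.imread("pics/top0.png")[:,:,::-1]
d=cv2.absdiff(c,a).max(2)
for n,(x,y,w) in dict(beaker=(331,132,22),pot_a=(250,125,32),pot_b=(413,138,32),tape=(160,225,22),cap=(319,262,10),white=(262,217,32),bottles=(478,232,45)).items(): print(n,int((d[y-w:y+w,x-w:x+w]>60).sum()))
E
```

```text
10.7333 [ 0.3661 -0.1479  0.2233] [0.689 0.725 0.001 0.003] [-0.07  0.13 -0.1 ] [-0.02 -0.02  0.02]
top g 97 [356 253  11  11] [ 0.4623 -0.1131  0.061 ]
top g 99 [378 252  11  12] [ 0.4655 -0.1687  0.061 ]
top bar 130 [348 238  51   4] [ 0.5058 -0.1377  0.093 ]
wrist g 465 [281 262  23  25] [ 0.4623 -0.1694  0.061 ]
wrist g 457 [337 262  23  25] [ 0.4594 -0.1149  0.061 ]
wrist bar 651 [266 333 109   6] [ 0.507  -0.1397  0.093 ]
beaker 0
pot_a 0
pot_b 0
tape 0
cap 0
white 0
bottles 0
```

View pics/w4.png

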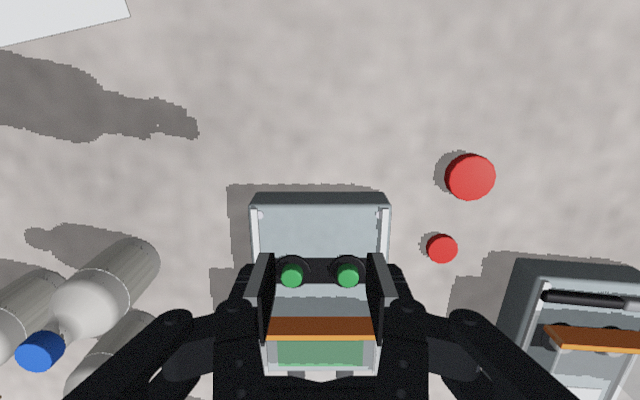

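The hood is open with its bar at row ~327, and both buttons, at (291,274) and (347,274), are up and free. The white box and marker have not moved. Handing in.

```bash
python3 -c "
from workcell import bot
print(bot.job_done())"
```

```text
the job is handed in; nothing more can be done
None
```

I carried out the two-button reset on the green box and handed the job in at about 11 s of the 48 s allowed; no verdict was reported.

- **Hood:** I pushed it until it met its stop (about 9 N and no further motion). The last top view puts its bar 65 mm beyond where it started. It began about 4 mm open, so it stands about 69 mm open.
- **Buttons:** I pressed both down together, one fingertip on each, and held them at the hard stop for about 3 s with 19 to 28 N in total. I then released them straight up. Button travel was judged from tool height (about 7 to 8 mm) and the wrist picture, since it can't be read directly.
- **Final checks:** The wrist picture shows both buttons up again, and the force on the tool is near zero. The top view shows no change at the pots, beaker, tape, small cap, bottles or white box with its marker.
- **Disagreement:** The wrist camera placed the buttons 2 to 3 mm nearer the robot than the top view and the hood's stop did. I used the stop position, and the small difference did not affect the press.

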